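Find the ink roller whose bearing drags

TASK

One of the three ink rollers in the drying rack has dried ink in its bearing and drags; the other two run freely. Before lifting any of them, stroke the top of each rubber roller with light, even finger pressure until it has gone round at least a quarter turn in one direction, and feel which one drags. Then lift that one out by its handle and lay it gently in the empty wash tray, wholly inside, leaving the two good ones in their places and everything else undisturbed.

Things in the scene. Friction and masses are not known exactly. Their poses are not given: they have to be found in the camera images.
- rack: Wooden drying rack fixed to the table, 190 (x) x 345 (y) mm; origin under its centre. Holds three ink rollers at y = -115, 0, +115 mm, handles to -x. Axle line at x = +70 mm, 70 mm high; axle ends lie in open-topped notches 9 mm wide of posts 7 mm thick, 79 mm high, 39.5 mm either side of each roller's middle. Handles rest in notches of a board at x = -75 mm, 74 mm high.
- brayer_1_axle (a point): One of three like ink rollers, 0.2 kg: rubber roller about 36 mm in diameter (33 worn, 39 new), 56 mm wide, in a steel yoke; axle 94 mm long. This point: middle of the axle, 16.5 to 19.5 mm under the roller's top; x points from handle to roller, y along the axle, z up. The tool reaches 20 mm ahead (+x) and 170 mm behind it. Any of the three may be in any bay.
- brayer_1_grip (a point): Where to grip roller 1: on the axis of its round wooden handle (24 mm in diameter, 112 mm long), 75 mm behind its axle and 8 mm above it, near the balance point; handle along x.
- brayer_1_tail (a point): Near the free end of the handle of roller 1, on its axis, 165 mm behind the axle.
- roller_1 (a joint): Angle of rubber roller 1 in its yoke (rad, endless); starts within 0.25 of 0 and grows when the top of the roller moves in +x (away from the handle). Free bearings take under 0.1 N at the rim to turn and run on for a moment; the dragging one takes about 3 N at the rim and stops at once.
- sleeve_1: The rubber sleeve of roller 1 (33 to 39 mm in diameter by wear, 56 mm wide), turning with it; origin at the middle of the axle. The rubber is soft and gives about 1 mm under 8 N; it is dented for good if a finger presses it with more than 12 N.
- brayer_2_axle (a point): One of three like ink rollers, 0.2 kg: rubber roller about 36 mm in diameter (33 worn, 39 new), 56 mm wide, in a steel yoke; axle 94 mm long. This point: middle of the axle, 16.5 to 19.5 mm under the roller's top; x points from handle to roller, y along the axle, z up. The tool reaches 20 mm ahead (+x) and 170 mm behind it. Any of the three may be in any bay.
- brayer_2_grip (a point): Where to grip roller 2: on the axis of its round wooden handle (24 mm in diameter, 112 mm long), 75 mm behind its axle and 8 mm above it, near the balance point; handle along x.
- brayer_2_tail (a point): Near the free end of the handle of roller 2, on its axis, 165 mm behind the axle.
- roller_2 (a joint): Angle of rubber roller 2 in its yoke (rad, endless); starts within 0.25 of 0 and grows when the top of the roller moves in +x (away from the handle). Free bearings take under 0.1 N at the rim to turn and run on for a moment; the dragging one takes about 3 N at the rim and stops at once.
- sleeve_2: The rubber sleeve of roller 2 (33 to 39 mm in diameter by wear, 56 mm wide), turning with it; origin at the middle of the axle. The rubber is soft and gives about 1 mm under 8 N; it is dented for good if a finger presses it with more than 12 N.
- brayer_3_axle (a point): One of three like ink rollers, 0.2 kg: rubber roller about 36 mm in diameter (33 worn, 39 new), 56 mm wide, in a steel yoke; axle 94 mm long. This point: middle of the axle, 16.5 to 19.5 mm under the roller's top; x points from handle to roller, y along the axle, z up. The tool reaches 20 mm ahead (+x) and 170 mm behind it. Any of the three may be in any bay.
- brayer_3_grip (a point): Where to grip roller 3: on the axis of its round wooden handle (24 mm in diameter, 112 mm long), 75 mm behind its axle and 8 mm above it, near the balance point; handle along x.
- brayer_3_tail (a point): Near the free end of the handle of roller 3, on its axis, 165 mm behind the axle.
- roller_3 (a joint): Angle of rubber roller 3 in its yoke (rad, endless); starts within 0.25 of 0 and grows when the top of the roller moves in +x (away from the handle). Free bearings take under 0.1 N at the rim to turn and run on for a moment; the dragging one takes about 3 N at the rim and stops at once.
- sleeve_3: The rubber sleeve of roller 3 (33 to 39 mm in diameter by wear, 56 mm wide), turning with it; origin at the middle of the axle. The rubber is soft and gives about 1 mm under 8 N; it is dented for good if a finger presses it with more than 12 N.
- tray: White plastic wash tray, empty and fixed, open on top: 280 (its x) x 160 (its y) x 45 mm high outside, walls and floor 4 mm thick; origin under its centre, z up.
- caddy: Bystander: red crayon caddy 110 x 180 mm with a carry handle, 156 mm high; origin under its centre.
- jar: Bystander: open glass jar, 70 mm in diameter, 90 mm high, standing just beyond the rollers; origin under its centre.
- pencil_cup: Bystander: wooden cup of pencils, 72 mm in diameter, about 185 mm high, at the right of the rack; origin under its centre.
- chalk_holder: Bystander: yellow chalk holder 45 x 150 mm, 71 mm high with its chalks, at the right of the rack; origin under its centre.
- ink_bottle: Bystander: ink bottle 60 mm in diameter, 150 mm high, beyond the right-hand roller; origin under its centre.
- scrub_brush: Bystander: wooden scrubbing brush 110 x 42 x 36 mm beside the tray; origin under its centre.
There are look-alikes about, which are no part of the job. What is shaped like the part that bears brayer_1_axle but blue is not meant.

How it is judged:
On the way, in this order (a step that is already met when the one before it is completed fails the run):
1. each of the three rubber rollers has been turned at least about a quarter turn on (more than 1.3 rad from zero) in its bearing ((value of joint roller_1 above 1.3 rad or value of joint roller_1 below -1.3 rad) and (value of joint roller_2 above 1.3 rad or value of joint roller_2 below -1.3 rad) and (value of joint roller_3 above 1.3 rad or value of joint roller_3 below -1.3 rad)).
2. the dragging ink roller is lifted out of the rack (z of brayer_2_axle in the frame of rack above 0.11 m and z of brayer_2_grip in the frame of rack above 0.1 m), for 0.1 s.
At the end, for the whole second after the job is handed in: The ink roller whose bearing drags lies at rest wholly inside the wash tray, its axle and the end of its handle both below the tray's rim (under 45 mm above the tray's underside); the two that run freely are still seated in the rack, within 10 mm of where they were (x of brayer_2_axle in the frame of tray between -0.128 and 0.128 m and y of brayer_2_axle in the frame of tray between -0.068 and 0.068 m and z of brayer_2_axle in the frame of tray between 0 and 0.045 m and x of brayer_2_tail in the frame of tray between -0.136 and 0.136 m and y of brayer_2_tail in the frame of tray between -0.072 and 0.072 m and z of brayer_2_tail in the frame of tray between 0 and 0.045 m and linear speed of sleeve_2 below 0.02 m/s and distance of each of brayer_1_axle, brayer_1_tail, brayer_3_axle, brayer_3_tail from where it was at the start of the episode below 0.01 m); the robot touches nothing.
It fails at once if a finger presses a rubber roller with more than 12 N (contact force between the fingers and sleeve_1 above 12 N or contact force between the fingers and sleeve_2 above 12 N or contact force between the fingers and sleeve_3 above 12 N).
It fails at once if a freely running ink roller is taken out of its place (moved more than 30 mm) (distance of any of brayer_1_axle, brayer_1_tail, brayer_3_axle, brayer_3_tail from where it was at the start of the episode above 0.03 m).
It fails at once if the ink roller is dropped or banged into the tray (more than 40 N) (contact force between tray and anything else above 40 N).
It fails at once if a bystander is moved more than 40 mm or knocked over (distance of any of caddy, jar, pencil_cup, chalk_holder, ink_bottle, scrub_brush from where it was at the start of the episode above 0.04 m or angle between any of caddy, jar, pencil_cup, chalk_holder, ink_bottle, scrub_brush's own z axis and vertical above 0.5 rad).
It also fails if it takes over 72 s, if anything falls off the work surface, if the arm or the gripper's body presses on something with over 40 N, if the wrist force passes 120 N, or if a joint passes its speed limit or range.

ROBOT

A 6-joint arm with a two-finger parallel gripper is mounted at the origin on the work surface. World frame = base frame: x ahead of the robot, y to its left, z up, the work surface at z = 0. Lengths are in m, angles in rad, forces in N, time in s.
With the tool pointing down it reaches from about 0.35 to 0.775 m from the base axis. Payload 5.5 kg.
Tool frame: the origin (TCP) lies at the very end of the fingers, on their centre line; the grasp point (between the pads) lies arm.hold_point_z behind it (arm.hold_point_z is the distance from the TCP to the grasp point, in m); z points along the fingers, y is the direction in which the jaws open and shut (so a half turn about z gives the same grasp; the last joint's range is limited). The gripper opens to 85 mm and grips with 20 to 120 N. Pads are 22 mm wide; open, the fingers measure 114 mm over their backs; the gripper's body (76 mm by 85 mm) begins 54 mm behind the grasp point. The pads swing forward as they close: fully open they stand 13 mm farther back than shut.
Start: joints at [-1.379, 0.313, 0.046, 1.304, 0, 1.431], TCP at [0.187, -0.544, 0.231] pointing down, gripper open.
Joint ranges: [-2.76, 2.76], [-0.86, 1.69], [-1.03, 1.26], [-2.2, 2.34], [-1.47, 1.5], [-3.14, 3.14]. Speed limits (rad/s): [2.57, 2.57, 3.14, 3.14, 3.14, 3.14].

INTERFACE

Orientations are given as a unit quaternion [x, y, z, w].
In Python, from rig import arm gives the robot as it stands.
- The arm moves only by the tool step_arm, never from a script. Its arguments are lists of equal length, an entry for each row: "slide": the shift along the world's x, y, z in mm, a list of three; "twist": the turn about the world's z in degrees; "grip": the finger opening in mm, from 0 to 85.4. In form: {"slide": [[tx, ty, tz], ...], "twist": [twist, ...], "grip": [grip, ...]}. A call has 1 to 20 rows; each row shifts and turns the commanded pose from where the row before left it; what a row does not reach is not made up. A row lasts 1/12 s, in which the tool goes at most 41.7 mm and 7.16 degrees, less where a joint would pass 70% of its speed; a pose out of reach is approached as far as the arm can. A call with a gripper value outside its range is refused whole. The fingers move at their own pace and stop on an object; "newtons" is the grip in N (left out, the last holds). Time passes only in rows, so rows that do not move let the fingers close. It gives the time, the measured TCP pose, the force and the opening at its end, in the units of the state.
- arm.observe(): the state, without advancing time (a new reading comes with each control period).
- arm.read_camera(name): name is "scene" or "top" or "wrist"; returns (picture, depth): 480x640x3 uint8, blue, green, red; 480x640 float32, m along the optical axis (not along the pixel's ray), 0 where there is no reading.
- arm.camera_params(name): a dict with "fx", "fy", "cx", "cy" (pixels), "origin" and "orientation" of the camera in the world. Camera axes: x right, y up, looking along -z (the intrinsics and any distortion apply to the point x, -y, -z); pixel columns grow to the right and rows downward; lengths in m; the calibration is good to about 2 mm. A picture is of the moment at which its call begins: read the wrist's pose just before it. camera_params takes no time and is no camera call; for the wrist camera it gives the pose at the moment of the call.
- arm.job_done(): hands the job in, once; it reports no verdict.
The state is a dict: "t": time; "joint_pos": joint angles; "qvel": joint speeds; "joint_efforts": joint torques, N m; "tool_pos": TCP position; "orientation": TCP orientation; "wrist_force": force on the tool from outside, world axes, zero at the start; "wrist_torque": the same for the moment, N m; "width": finger opening in m.
Only numpy, scipy, OpenCV 4.12 (cv2) and the standard library are available. Lean on these libraries where they do the work, as an engineer would, in place of code of your own. Each camera call takes 0.05 s, during which the arm holds its last target.

## Working session

There is one attempt and no reset: what is moved stays moved. The work goes in short steps, Python scripts to look and compute and a tool call to move; the robot and the scene stay as the last step left them, time stands still between calls to the robot, and variables do not carry over. Pictures are saved under pics/ and viewed, and the job is handed in when it is done.

Besides the shell and the picture viewer there is one more tool, called after "Request:" in YAML: its name, and indented under it one key for each argument. step_arm: Moves the arm, as the interface text tells. Its arguments: {"type":"object","properties":{"slide":{"type":"array"},"twist":{"type":"array"},"grip":{"type":"array"},"newtons":{"type":"number"}},"required":["slide","twist","grip"]}

```bash
mkdir -p pics; ls; cat > h.py <<'E'
import numpy as np, cv2
from scipy.spatial.transform import Rotation as R
from rig import arm
def cap(n):
    p=arm.camera_params(n); im,d=arm.read_camera(n); return im,d,p
def cloud(d,p):
    v,u=np.mgrid[0:480,0:640]
    P=np.stack([(u-p['cx'])/p['fx']*d,-(v-p['cy'])/p['fy']*d,-d],-1)
    return P@R.from_quat(p['orientation']).as_matrix().T+np.array(p['origin'])
E
python3 - <<'E'
from h import *
for n in ['scene','top']:
    im,d,p=cap(n); cv2.imwrite(f'pics/{n}0.png',im); np.savez(f'{n}0.npz',d=d,P=cloud(d,p),im=im)
    print(n,p)
print(arm.observe(),arm.hold_point_z)
E
```

```text
pics
scene {'fx': 611.5445593593628, 'fy': 611.5445593593628, 'cx': 325.3329253989022, 'cy': 246.60995015376633, 'origin': array([1.14888513, 0.98692212, 0.85384175]), 'orientation': array([0.14780087, 0.444659  , 0.83978985, 0.27420117])}
top {'fx': 605.8569809616074, 'fy': 605.8569809616074, 'cx': 319.4071392367438, 'cy': 230.81812016276174, 'origin': array([0.38817757, 0.09179156, 1.57268801]), 'orientation': array([-0.01923375,  0.01971347,  0.71620603, -0.69734523])}
{'t': 0.1, 'joint_pos': array([-1.37859483e+00,  3.13934280e-01,  4.50697578e-02,  1.30358727e+00,
       -1.23549034e-05,  1.43123906e+00]), 'qvel': array([-7.38301667e-04, -2.00625681e-03,  2.17064433e-03, -9.66015033e-04,
       -6.46427074e-04,  1.99569600e-05]), 'joint_efforts': array([ 2.28119410e-03, -4.81725705e+01,  2.99245083e+01,  1.26960591e-02,
       -8.16201191e-05, -1.13450992e-05]), 'tool_pos': array([ 0.18720279, -0.54318496,  0.23048359]), 'orientation': array([ 9.86273195e-01,  1.65119654e-01, -2.79604652e-05, -8.27283321e-04]), 'wrist_force': array([ 0.27446462, -1.55609864, -0.30379845]), 'wrist_torque': array([-0.02989896,  0.00375755, -0.01184303]), 'width': 0.0853900444800003} 0.0187
```

View pics/scene0.png

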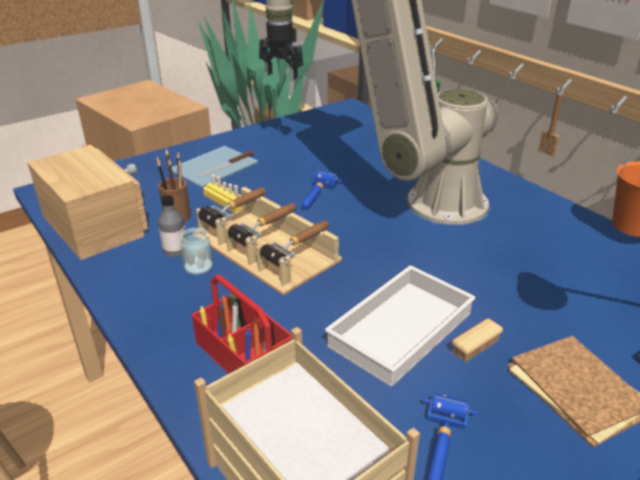

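View pics/top0.png

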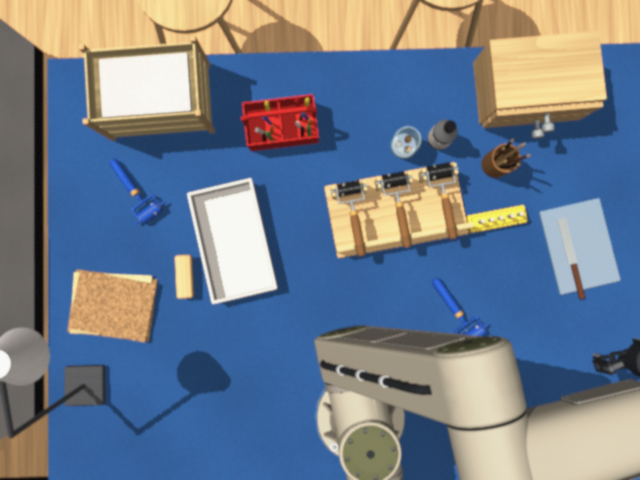

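The three black rollers are in the rack at about (347,190), (394,180) and (439,173) in the top picture. The blue look-alikes at (150,208) and (475,325) lie loose on the table and are not meant. Next I'll enlarge and measure.

```bash
python3 - <<'E'
from h import *
z=np.load('top0.npz'); P=z['P']; im=z['im']
cv2.imwrite('pics/topcrop.png',cv2.resize(im[110:270,310:540],None,fx=3.4,fy=3.4,interpolation=cv2.INTER_CUBIC))
H=P[...,2]
def show(n,u,v): print(n,(P[v,u]*1000).round())
# heightmap
hm=np.clip(H/0.2*255,0,255).astype(np.uint8)
cv2.imwrite('pics/hm.png',cv2.resize(cv2.applyColorMap(hm[100:310,180:540],cv2.COLORMAP_JET),None,fx=2.2,fy=2.2,interpolation=0))
# tray: white region
hsv=cv2.cvtColor(im,cv2.COLOR_BGR2HSV)
m=((hsv[...,1]<60)&(hsv[...,2]>110)).astype(np.uint8); m[:170]=0;m[310:]=0;m[:,:180]=0;m[:,290:]=0
m&=(H>0.03)&(H<0.06)
pts=P[m>0][:,:2].astype(np.float32); print('tray rim',m.sum(),cv2.minAreaRect(pts), np.median(H[m>0]))
# black rollers
sel=(H>0.073)&(H<0.1); sel[:150]=0;sel[215:]=0;sel[:,:320]=0;sel[:,470:]=0
blk=(sel&(hsv[...,2]<70)).astype(np.uint8)
n,l,s,c=cv2.connectedComponentsWithStats(blk)
for i in range(1,n):
    if s[i,4]>40:
        q=P[l==i]; print('roller',c[i],s[i],q.mean(0).round(4),cv2.minAreaRect(q[:,:2].astype(np.float32)),np.percentile(q[:,2],[50,90,98]))
# handles
br=((hsv[...,0]<18)&(hsv[...,1]>120)&(H>0.07)&(H<0.1)).astype(np.uint8); br[:180]=0;br[265:]=0;br[:,:320]=0;br[:,470:]=0
n,l,s,c=cv2.connectedComponentsWithStats(br)
for i in range(1,n):
    if s[i,4]>60:
        q=P[l==i]; print('handle',c[i],q.mean(0).round(4),cv2.minAreaRect(q[:,:2].astype(np.float32)),np.percentile(q[:,2],[50,90,98]))
for n,u,v in [('jar',406,142),('table',300,330),('rackbase',375,215)]: show(n,u,v)
E
```

```text
tray rim 1376 ((0.45139777660369873, 0.3314695358276367), (0.2896827757358551, 0.20959793031215668), 11.845519065856934) 0.04726915818310251
roller [438.57446809 166.94680851] [428 164  23   7  94] [ 0.6201 -0.2087  0.0873] ((0.6204240918159485, -0.20898112654685974), (0.013136036694049835, 0.052962612360715866), 5.283032417297363) [0.08687583 0.09271729 0.09484503]
roller [441.07352941 174.18382353] [430 170  22  10 136] [ 0.6023 -0.2146  0.0853] ((0.6019631028175354, -0.21236732602119446), (0.015792081132531166, 0.05571484938263893), 8.18552017211914) [0.08540834 0.09105044 0.09300079]
roller [393.51315789 175.72368421] [383 172  22   8  76] [ 0.6015 -0.0969  0.0861] ((0.6015000939369202, -0.09607613831758499), (0.010792913846671581, 0.052411507815122604), 10.429232597351074) [0.08599653 0.09036956 0.09250327]
roller [396.         182.38596491] [385 178  22  10 114] [ 0.585  -0.1027  0.0843] ((0.5848866701126099, -0.10118257999420166), (0.014380130916833878, 0.05356886237859726), 8.73061466217041) [0.08451607 0.08967038 0.09215395]
roller [348.9047619  184.92857143] [338 181  21   
[... 378 characters left out ...]
6 0.08892177]
handle [448.83827493 216.83557951] [ 0.496  -0.2293  0.0872] ((0.49715349078178406, -0.2311026006937027), (0.1028323769569397, 0.025408156216144562), 8.969683647155762) [0.08734083 0.0923838  0.09495599]
handle [403.07222222 225.39444444] [ 0.4779 -0.1161  0.0874] ((0.47987231612205505, -0.11684520542621613), (0.1056411862373352, 0.02211819216609001), 9.07914924621582) [0.0873582  0.09255546 0.09470194]
handle [357.28055556 233.90833333] [ 0.46   -0.003   0.0878] ((0.4639565944671631, -0.0029829181730747223), (0.10893479734659195, 0.022692929953336716), 9.220379829406738) [0.08826    0.09290352 0.09594808]
jar [ 699. -141.   16.]
table [220. 147.  -6.]
rackbase [511. -55.  12.]
```

View pics/topcrop.png

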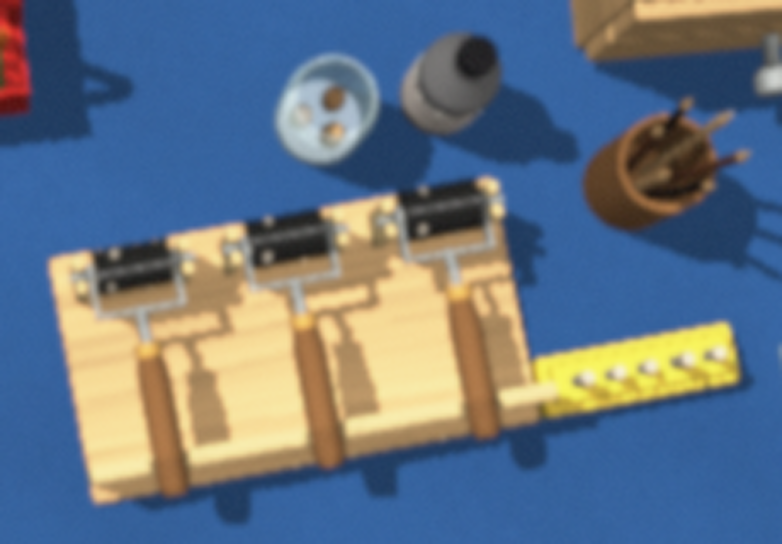

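View pics/hm.png

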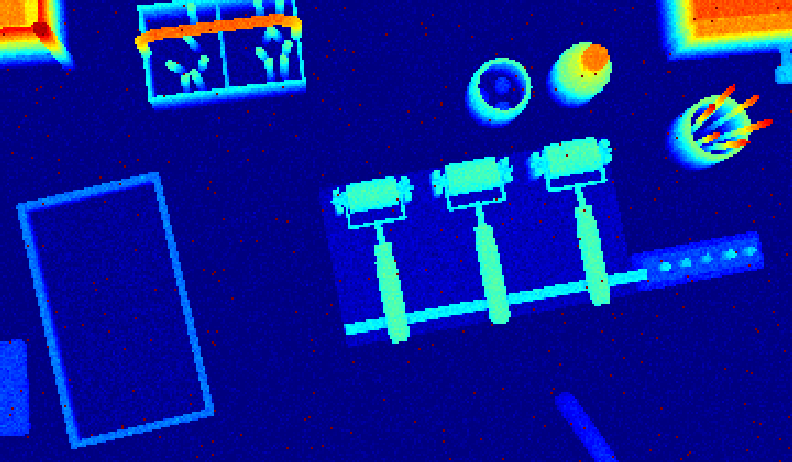

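Request:
step_arm:
  slide:
    - [0,0,30]
    - [0,0,30]
    - [0,0,30]
    - [0,0,30]
    - [20,30,0]
    - [20,30,0]
    - [20,30,0]
    - [20,30,0]
    - [20,30,0]
    - [20,30,0]
    - [20,30,0]
    - [20,30,0]
    - [20,30,0]
    - [20,30,0]
    - [20,30,0]
    - [20,30,0]
    - [20,30,0]
    - [20,30,0]
  twist: [7,7,7,7,7,7,7,7,7,7,7,7,7,7,7,7,7,7]
  grip: [85,85,85,85,85,85,85,85,85,85,85,85,85,85,85,85,85,85]

```text
t: 1.6
tool_pos: [0.4678, -0.1219, 0.3511]
orientation: [0.298, 0.955, 0.0, -0.0]
wrist_force: [0.8, -0.6, -0.4]
width: 0.0846
```

Request:
step_arm:
  slide:
    - [0,0,0]
    - [0,0,0]
    - [0,0,0]
    - [0,0,0]
    - [0,0,0]
    - [0,0,0]
    - [0,0,0]
    - [0,0,0]
  twist: [7,7,7,7,7,7,1.5,0]
  grip: [0,0,0,0,0,0,0,0]

```text
t: 2.27
tool_pos: [0.4671, -0.1236, 0.3509]
orientation: [-0.075, 0.997, 0.0, -0.0]
wrist_force: [-0.5, -0.3, -0.5]
width: 0.0
```

```bash
python3 - <<'E'
from h import *
im,d,p=cap('wrist'); cv2.imwrite('pics/w1.png',im); np.savez('w1.npz',d=d,P=cloud(d,p),im=im)
print(p); o=arm.observe(); print(o['tool_pos'],R.from_quat(o['orientation']).as_matrix().round(4),o['wrist_force'],o['joint_pos'],o['width'])
E
```

```text
{'fx': 330.631040109083, 'fy': 330.631040109083, 'cx': 318.62896186080695, 'cy': 242.06385763458363, 'origin': array([ 0.40331504, -0.1333697 ,  0.49483781]), 'orientation': array([-0.08501613, -0.09870507,  0.75110262,  0.64720509])}
[ 0.46712378 -0.12357442  0.35096679] [[-9.891e-01 -1.471e-01 -8.000e-04]
 [-1.471e-01  9.891e-01  5.000e-04]
 [ 7.000e-04  6.000e-04 -1.000e+00]] [-0.51609549 -0.16471605 -0.1916987 ] [-4.25008465e-01  1.27682486e-01  9.98617935e-02  1.54386605e+00
  9.25662638e-05 -5.72648701e-01] 0.00028439928152720244
```

View pics/w1.png

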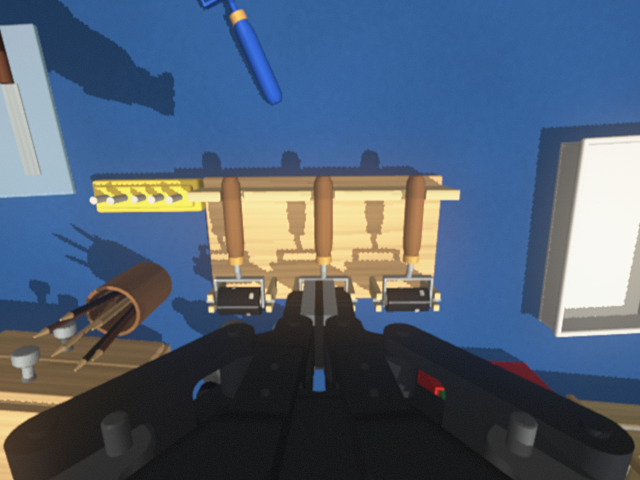

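The wrist view shows the rack with three handles at columns 232, 323 and 415. The two outer rollers are at about (240,295) and (405,295), and the middle one is hidden by the gripper. Next I'll fit the geometry from this cloud and the top cloud.

```bash
python3 - <<'E'
from h import *
from scipy.optimize import least_squares
for f in ['top0','w1']:
    z=np.load(f+'.npz'); P=z['P'].reshape(-1,3); im=z['im']; d=z['d'].ravel()
    hsv=cv2.cvtColor(im,cv2.COLOR_BGR2HSV).reshape(-1,3)
    ok=(d>0.05)
    # rack-frame guess
    yaw=np.radians(8.6); c0=np.array([.523,-.11])
    for it in range(2):
        Rm=np.array([[np.cos(yaw),-np.sin(yaw)],[np.sin(yaw),np.cos(yaw)]])
        L=(P[:,:2]-c0)@Rm
        cen=[];
        for yb in (-.115,0,.115):
            s=ok&(hsv[:,1]>100)&(hsv[:,0]<20)&(abs(L[:,1]-yb)<.02)&(L[:,0]>-.06)&(L[:,0]<.0)&(P[:,2]>.078)&(P[:,2]<.1)
            q=P[s]; l=L[s]
            # cylinder fit r=12 : y center & z
            if len(q)<30: continue
            g=lambda x:np.hypot(l[:,1]-x[0]-x[2]*(l[:,0]+.03),q[:,2]-x[1])-.012
            r=least_squares(g,[yb,.078,0],loss='soft_l1',f_scale=.001)
            cen.append((yb,*r.x)); print(f,'handle',yb,len(q),r.x.round(4))
        for yb in (-.115,0,.115):
            s=ok&(hsv[:,2]<90)&(hsv[:,1]<120)&(abs(L[:,1]-yb)<.024)&(abs(L[:,0]-.07)<.03)&(P[:,2]>.072)&(P[:,2]<.1)
            q=P[s];l=L[s]
            if len(q)<30: continue
            g=lambda x:np.hypot(l[:,0]-x[0],q[:,2]-x[1])-x[2]
            r=least_squares(g,[.07,.07,.018],loss='soft_l1',f_scale=.001); 
            g2=lambda x:np.hypot(l[:,0]-x[0],q[:,2]-.07)-x[1]
            r2=least_squares(g2,[.07,.018],loss='soft_l1',f_scale=.001)
            print(f,'roller',yb,len(q),r.x.round(4),r2.x.round(4),'y',l[:,1].min().round(4),l[:,1].max().round(4))
        # posts: height 70-79 wood
        if it==0:
            a=np.array(cen); yaw+=np.mean(a[:,3]); c0=c0+Rm@np.array([0,np.mean(a[:,1]-a[:,0])]); print('yaw',np.degrees(yaw),c0)
    s=ok&(abs(P[:,2])<.03)&(hsv[:,0]>100)&(hsv[:,0]<125)&(hsv[:,1]>150)
    print('table z',np.median(P[s,2]))
    s=ok&(hsv[:,1]<70)&(hsv[:,2]>90)&(P[:,1]>.22)&(P[:,1]<.45)&(P[:,0]>.25)&(P[:,0]<.65)&(P[:,2]>.035)&(P[:,2]<.055)
    q=P[s]; 
    if len(q): print('tray',len(q),cv2.minAreaRect(q[:,:2].astype(np.float32)),np.median(q[:,2]))
E
```

```text
top0 handle -0.115 225 [-0.1157  0.0777 -0.0187]
top0 handle 0 226 [-0.0008  0.0781  0.0112]
top0 handle 0.115 223 [ 0.1136  0.0783 -0.0063]
top0 roller -0.115 249 [0.0727 0.0721 0.0178] [0.0731 0.0195] y -0.1387 -0.0915
top0 roller 0 231 [0.0715 0.0727 0.016 ] [0.072  0.0181] y -0.0237 0.024
top0 roller 0.115 211 [0.0707 0.0741 0.0137] [0.0713 0.0169] y 0.0913 0.1388
yaw 8.335735894961564 [ 0.52314496 -0.1109585 ]
top0 handle -0.115 226 [-0.1148  0.0778 -0.0072]
top0 handle 0 225 [-0.      0.0781  0.0158]
top0 handle 0.115 224 [ 0.1144  0.0783 -0.0021]
top0 roller -0.115 251 [0.0732 0.0724 0.0175] [0.0737 0.0195] y -0.139 -0.0911
top0 roller 0 231 [0.0715 0.0729 0.0158] [0.0721 0.0181] y -0.0239 0.0239
top0 roller 0.115 213 [0.0702 0.0741 0.0137] [0.0708 0.0169] y 0.0912 0.1389
table z 0.0004105018376461267
tray 1162 ((0.45548418164253235, 0.3120132088661194), (0.28969433903694153, 0.1697988361120224), 11.836688995361328) 0.04739980429171331
w1 handle -0.115 865 [-0.115   0.079   0.0023]
w1 handle 0 861 [0.0001 0.0789 0.0059]
w1 handle 0.115 860 [0.1152 0.0789 0.0105]
w1 roller -0.115 797 [0.0756 0.0711 0.0193] [0.076  0.0203] y -0.139 -0.091
w1 roller 0.115 622 [0.074  0.0714 0.0162] [0.0746 0.0175] y 0.0912 0.1388
yaw 8.959188904968599 [ 0.52298685 -0.10991305]
w1 handle -0.115 858 [-0.1149  0.079  -0.0044]
w1 handle 0 861 [ 0.0002  0.0789 -0.0004]
w1 handle 0.115 863 [0.1153 0.0789 0.0039]
w1 roller -0.115 799 [0.0749 0.0711 0.0193] [0.0752 0.0203] y -0.1389 -0.091
w1 roller 0.115 626 [0.0748 0.0714 0.0163] [0.0753 0.0175] y 0.091 0.139
table z 0.0014547066742881531
tray 2247 ((0.46165376901626587, 0.29556018114089966), (0.2886950373649597, 0.13724184036254883), 11.928356170654297) 0.047974934892439314
```

Request:
step_arm:
  slide:
    - [20,27,-20]
    - [20,27,-20]
    - [20,27,-20]
    - [20,27,-20]
    - [20,27,-20]
    - [2,2,-30]
    - [0,0,-30]
    - [0,0,-30]
    - [0,0,-30]
    - [0,0,-20]
    - [0,0,-9]
    - [0,0,0]
    - [0,0,0]
  twist: [0.4,0,0,0,0,0,0,0,0,0,0,0,0]
  grip: [0,0,0,0,0,0,0,0,0,0,0,0,0]

```text
t: 3.4
tool_pos: [0.5694, 0.0132, 0.1027]
orientation: [-0.077, 0.997, 0.0, -0.0]
wrist_force: [0.6, -0.6, 0.2]
width: -0.0
```

```bash
python3 - <<'E'
from h import *
im,d,p=cap('wrist'); cv2.imwrite('pics/w2.png',im)
o=arm.observe(); print(o['t'],o['tool_pos'],R.from_quat(o['orientation']).as_matrix().round(4),o['wrist_force'])
E
```

```text
3.45 [0.57026094 0.01315691 0.10363291] [[-9.880e-01 -1.544e-01  1.900e-03]
 [-1.544e-01  9.880e-01 -1.000e-04]
 [-1.800e-03 -4.000e-04 -1.000e+00]] [ 0.39320102 -0.95191295  0.6628834 ]
```

View pics/w2.png

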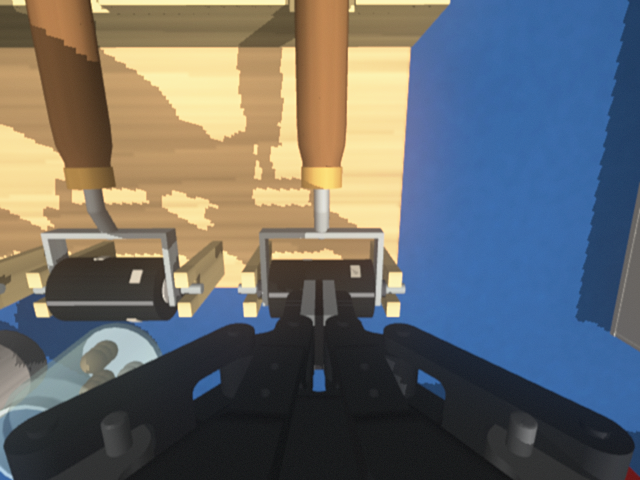

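The closed fingers are over the +y bay roller at about (320,285). White marks on the rollers, for example at (355,270), will show how far each one turns.

Request:
step_arm:
  slide:
    - [0,0,-4]
    - [0,0,-4]
    - [0,0,-3]
    - [0,0,0]
    - [0,0,0]
  twist: [0,0,0,0,0]
  grip: [0,0,0,0,0]

```text
t: 3.87
tool_pos: [0.5692, 0.0133, 0.0913]
orientation: [-0.078, 0.997, 0.0, -0.0]
wrist_force: [-0.3, -0.1, 0.0]
width: -0.0004
```

Request:
step_arm:
  slide:
    - [0,0,-1]
    - [0,0,0]
    - [0,0,0]
  twist: [0,0,0]
  grip: [0,0,0]

```text
t: 4.12
tool_pos: [0.5693, 0.0133, 0.0904]
orientation: [-0.078, 0.997, 0.0, 0.0]
wrist_force: [0.6, 0.2, -0.8]
width: -0.0001
```

Request:
step_arm:
  slide:
    - [0,0,-0.5]
    - [0,0,0]
    - [0,0,0]
  twist: [0,0,0]
  grip: [0,0,0]

```text
t: 4.37
tool_pos: [0.5693, 0.0133, 0.0898]
orientation: [-0.078, 0.997, 0.0, 0.0]
wrist_force: [-0.1, 0.0, 0.7]
width: -0.0
```

Request:
step_arm:
  slide:
    - [0,0,-0.5]
    - [0,0,0]
    - [0,0,0]
  twist: [0,0,0]
  grip: [0,0,0]

```text
t: 4.62
tool_pos: [0.5692, 0.0133, 0.0893]
orientation: [-0.078, 0.997, 0.0, -0.0]
wrist_force: [0.6, -0.7, -0.0]
width: -0.0001
```

Request:
step_arm:
  slide:
    - [0,0,-0.5]
    - [0,0,-0.5]
    - [0,0,0]
    - [0,0,0]
  twist: [0,0,0,0]
  grip: [0,0,0,0]

```text
t: 4.95
tool_pos: [0.5693, 0.0133, 0.0883]
orientation: [-0.078, 0.997, 0.0, -0.0]
wrist_force: [-0.0, 0.5, 0.3]
width: 0.0002
```

Request:
step_arm:
  slide:
    - [0,0,-0.5]
    - [0,0,0]
    - [0,0,0]
  twist: [0,0,0]
  grip: [0,0,0]

```text
t: 5.2
tool_pos: [0.5693, 0.0133, 0.0878]
orientation: [-0.078, 0.997, 0.0, -0.0]
wrist_force: [-0.5, -0.5, 0.2]
width: -0.0002
```

Request:
step_arm:
  slide:
    - [0,0,-0.5]
    - [0,0,0]
    - [0,0,0]
  twist: [0,0,0]
  grip: [0,0,0]

```text
t: 5.45
tool_pos: [0.5692, 0.0133, 0.0873]
orientation: [-0.078, 0.997, 0.0, -0.0]
wrist_force: [-0.2, 0.2, 0.6]
width: 0.0002
```

Request:
step_arm:
  slide:
    - [0,0,-0.5]
    - [0,0,0]
    - [0,0,0]
  twist: [0,0,0]
  grip: [0,0,0]

```text
t: 5.7
tool_pos: [0.5693, 0.0133, 0.0868]
orientation: [-0.078, 0.997, 0.0, -0.0]
wrist_force: [-0.4, -0.5, -1.0]
width: 0.0
```

Request:
step_arm:
  slide:
    - [0,0,-0.4]
    - [0,0,0]
    - [0,0,0]
  twist: [0,0,0]
  grip: [0,0,0]

```text
t: 5.95
tool_pos: [0.5693, 0.0133, 0.0864]
orientation: [-0.078, 0.997, 0.0, 0.0]
wrist_force: [0.9, -0.4, 0.1]
width: 0.0001
```

Request:
step_arm:
  slide:
    - [0,0,-0.3]
    - [0,0,0]
    - [0,0,0]
  twist: [0,0,0]
  grip: [0,0,0]

```text
t: 6.2
tool_pos: [0.5694, 0.0133, 0.0862]
orientation: [-0.078, 0.997, 0.0, 0.0]
wrist_force: [-0.5, -0.1, 1.5]
width: 0.0001
```

Request:
step_arm:
  slide:
    - [0,0,-0.3]
    - [0,0,0]
    - [0,0,0]
  twist: [0,0,0]
  grip: [0,0,0]

```text
t: 6.45
tool_pos: [0.5695, 0.0133, 0.086]
orientation: [-0.078, 0.997, 0.0, 0.0]
wrist_force: [0.2, -0.6, 2.3]
width: -0.0003
```

Request:
step_arm:
  slide:
    - [0,0,-0.5]
    - [0,0,0]
    - [0,0,0]
  twist: [0,0,0]
  grip: [0,0,0]

```text
t: 6.7
tool_pos: [0.5696, 0.0133, 0.0857]
orientation: [-0.078, 0.997, 0.0, 0.0]
wrist_force: [0.0, 0.4, 3.6]
width: -0.0002
```

Request:
step_arm:
  slide:
    - [2,0.3,0]
    - [2,0.3,0]
    - [2,0.3,0]
    - [2,0.3,0]
  twist: [0,0,0,0]
  grip: [0,0,0,0]

```text
t: 7.03
tool_pos: [0.5778, 0.0146, 0.0855]
orientation: [-0.078, 0.997, 0.0, 0.0]
wrist_force: [-0.2, 1.2, 4.4]
width: 0.0004
```

Request:
step_arm:
  slide:
    - [2,0.3,0]
    - [2,0.3,0]
    - [2,0.3,0]
  twist: [0,0,0]
  grip: [0,0,0]

```text
t: 7.28
tool_pos: [0.5838, 0.0155, 0.0855]
orientation: [-0.078, 0.997, 0.0, 0.0]
wrist_force: [-0.4, 0.9, 5.8]
width: 0.0002
```

Request:
step_arm:
  slide:
    - [2,0.3,0]
  twist: [0]
  grip: [0]

```text
t: 7.37
tool_pos: [0.5858, 0.0158, 0.0855]
orientation: [-0.078, 0.997, 0.0, 0.0]
wrist_force: [0.1, 0.5, 5.2]
width: 0.0001
```

```bash
python3 - <<'E'
from h import *
im,d,p=cap('wrist'); cv2.imwrite('pics/w3.png',im[180:340,150:490].repeat(2,0).repeat(2,1))
o=arm.observe(); print(o['t'],o['tool_pos'],o['wrist_force'])
E
```

```text
7.4167 [0.58627357 0.01591118 0.08554066] [0.49151118 1.23172447 5.46904165]
```

View pics/w3.png

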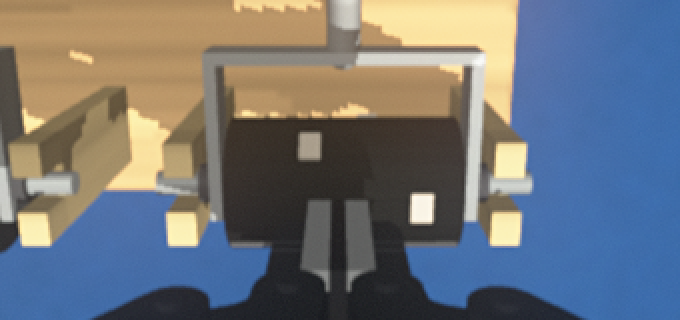

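The first roller (+y bay) shows almost no tangential force (|fx| under 0.5 N) at 5 N of pressure, so it runs freely. Its mark moved forward under the finger. I'll make a second stroke to get past 1.3 rad.

Request:
step_arm:
  slide:
    - [2,0.3,3]
    - [0,0,3]
    - [-9,-1.4,0]
    - [-9,-1.3,0]
    - [0,0,-3]
    - [0,0,-1.5]
    - [0,0,-0.5]
    - [0,0,-0.5]
    - [0,0,-0.5]
    - [0,0,0]
  twist: [0,0,0,0,0,0,0,0,0,0]
  grip: [0,0,0,0,0,0,0,0,0,0]

```text
t: 8.25
tool_pos: [0.5699, 0.0135, 0.0857]
orientation: [-0.078, 0.997, 0.0, 0.001]
wrist_force: [-0.3, 0.5, 3.6]
width: 0.0001
```

Request:
step_arm:
  slide:
    - [2,0.3,0]
    - [2,0.3,0]
    - [2,0.3,0]
    - [2,0.3,0]
  twist: [0,0,0,0]
  grip: [0,0,0,0]

```text
t: 8.58
tool_pos: [0.5779, 0.0147, 0.0856]
orientation: [-0.078, 0.997, 0.0, 0.0]
wrist_force: [-0.1, 1.3, 5.1]
width: 0.0001
```

Request:
step_arm:
  slide:
    - [2,0.3,0]
    - [2,0.3,0]
    - [2,0.3,0]
    - [2,0.3,0]
  twist: [0,0,0,0]
  grip: [0,0,0,0]

```text
t: 8.92
tool_pos: [0.5858, 0.0159, 0.0855]
orientation: [-0.078, 0.997, 0.0, 0.0]
wrist_force: [-0.8, 2.7, 5.9]
width: 0.0
```

```bash
python3 - <<'E'
from h import *
im,d,p=cap('wrist'); cv2.imwrite('pics/w4.png',im[180:340,150:490].repeat(2,0).repeat(2,1))
o=arm.observe(); print(o['t'],o['tool_pos'],o['wrist_force'])
E
```

```text
8.9667 [0.58626199 0.01595928 0.08558463] [0.54096856 1.35014234 5.86322043]
```

View pics/w4.png

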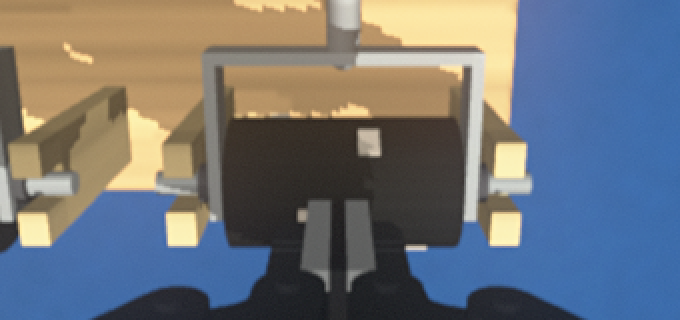

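Its marks advanced about 1 rad per stroke, so it has turned about 2 rad in total. Now the middle roller.

Request:
step_arm:
  slide:
    - [0,0,10]
    - [0,0,10]
    - [0,-30,0]
    - [0,-30,0]
    - [0,-30,0]
    - [1.5,-26,0]
    - [0,0,-10]
    - [0,0,-4]
    - [0,0,-1]
    - [0,0,0]
    - [0,0,0]
  twist: [0,0,0,0,0,0,0,0,0,0,0]
  grip: [0,0,0,0,0,0,0,0,0,0,0]

```text
t: 9.88
tool_pos: [0.5866, -0.0992, 0.0904]
orientation: [-0.078, 0.997, 0.0, -0.0]
wrist_force: [-1.1, 0.1, -0.3]
width: -0.0002
```

Request:
step_arm:
  slide:
    - [0,0,-0.5]
    - [0,0,-0.5]
    - [0,0,0]
    - [0,0,0]
  twist: [0,0,0,0]
  grip: [0,0,0,0]

```text
t: 10.22
tool_pos: [0.5869, -0.0999, 0.0895]
orientation: [-0.078, 0.997, -0.0, 0.0]
wrist_force: [-0.5, -0.0, -0.2]
width: -0.0002
```

Request:
step_arm:
  slide:
    - [0,0,-0.5]
    - [0,0,-0.5]
    - [0,0,0]
    - [0,0,0]
  twist: [0,0,0,0]
  grip: [0,0,0,0]

```text
t: 10.55
tool_pos: [0.5867, -0.1003, 0.0882]
orientation: [-0.078, 0.997, 0.0, -0.0]
wrist_force: [-0.1, 0.4, -0.2]
width: 0.0001
```

Request:
step_arm:
  slide:
    - [0,0,-0.5]
    - [0,0,0]
    - [0,0,0]
  twist: [0,0,0]
  grip: [0,0,0]

```text
t: 10.8
tool_pos: [0.5868, -0.1003, 0.0878]
orientation: [-0.078, 0.997, 0.0, 0.0]
wrist_force: [0.9, 0.4, -0.4]
width: 0.0001
```

Request:
step_arm:
  slide:
    - [0,0,-0.5]
    - [0,0,0]
    - [0,0,0]
  twist: [0,0,0]
  grip: [0,0,0]

```text
t: 11.05
tool_pos: [0.5869, -0.1003, 0.0875]
orientation: [-0.078, 0.997, -0.0, 0.0]
wrist_force: [-0.8, -0.2, 1.9]
width: 0.0003
```

Request:
step_arm:
  slide:
    - [0,0,-0.4]
    - [0,0,0]
    - [0,0,0]
  twist: [0,0,0]
  grip: [0,0,0]

```text
t: 11.3
tool_pos: [0.5869, -0.1004, 0.0872]
orientation: [-0.078, 0.997, -0.0, 0.0]
wrist_force: [-0.9, 0.0, 3.3]
width: 0.0001
```

Request:
step_arm:
  slide:
    - [2,0.3,0]
    - [2,0.3,0]
    - [2,0.3,0]
    - [2,0.3,0]
  twist: [0,0,0,0]
  grip: [0,0,0,0]

```text
t: 11.63
tool_pos: [0.5948, -0.0991, 0.087]
orientation: [-0.078, 0.997, 0.0, -0.0]
wrist_force: [-3.5, 0.1, 4.6]
width: 0.0002
```

```bash
python3 - <<'E'
from h import *
im,d,p=cap('wrist'); cv2.imwrite('pics/w5.png',im[180:340,150:490].repeat(2,0).repeat(2,1))
o=arm.observe(); print(o['t'],o['tool_pos'],o['wrist_force'])
E
```

```text
11.6833 [ 0.59527986 -0.09902285  0.08704164] [-2.49401943 -0.14322784  5.46649535]
```

Request:
step_arm:
  slide:
    - [2,0.3,0]
    - [2,0.3,0]
    - [2,0.3,0]
    - [2,0.3,0]
  twist: [0,0,0,0]
  grip: [0,0,0,0]

```text
t: 12.02
tool_pos: [0.6029, -0.0978, 0.087]
orientation: [-0.078, 0.997, 0.0, -0.0]
wrist_force: [-3.4, -0.3, 4.5]
width: 0.0
```

```bash
python3 - <<'E'
from h import *
im,d,p=cap('wrist'); a=cv2.imread('pics/w5.png'); cv2.imwrite('pics/w6.png',np.vstack([a,im[180:340,150:490].repeat(2,0).repeat(2,1)])[:600])
o=arm.observe(); print(o['t'],o['tool_pos'],o['wrist_force'])
E
```

```text
12.0667 [ 0.60326087 -0.09778668  0.08698557] [-2.40134453  0.29272134  3.95081431]
```

View pics/w6.png

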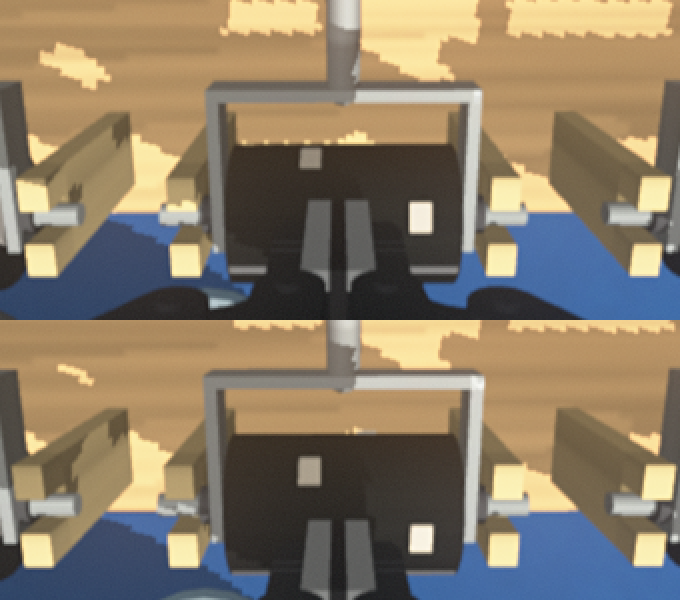

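The middle roller resists with about 3 N along the stroke, so it is the likely dragger. Its marks move with the finger. I'll make two more strokes to get it well past 1.3 rad.

Request:
step_arm:
  slide:
    - [1,0.2,3]
    - [0,0,3]
    - [-9,-1.4,0]
    - [-8,-1.2,0]
    - [0,0,-3]
    - [0,0,-1.5]
    - [0,0,-0.5]
    - [0,0,-0.5]
    - [0,0,-0.5]
    - [0,0,0]
  twist: [0,0,0,0,0,0,0,0,0,0]
  grip: [0,0,0,0,0,0,0,0,0,0]

```text
t: 12.9
tool_pos: [0.5864, -0.1003, 0.087]
orientation: [-0.078, 0.997, 0.0, -0.0]
wrist_force: [-3.4, -0.0, 3.8]
width: 0.0
```

```bash
python3 - <<'E'
from h import *
im,d,p=cap('wrist'); cv2.imwrite('pics/w7.png',im[180:340,150:490].repeat(2,0).repeat(2,1)[:300])
o=arm.observe(); print(o['t'],o['tool_pos'],o['wrist_force'])
E
```

```text
12.95 [ 0.58638825 -0.10025917  0.08703213] [-3.04955407 -0.15693196  3.96674598]
```

Request:
step_arm:
  slide:
    - [2,0.3,0]
    - [2,0.3,0]
    - [2,0.3,0]
    - [2,0.3,0]
  twist: [0,0,0,0]
  grip: [0,0,0,0]

```text
t: 13.28
tool_pos: [0.5952, -0.0989, 0.0871]
orientation: [-0.078, 0.997, 0.0, 0.0]
wrist_force: [-3.1, 1.8, 4.2]
width: -0.0001
```

Request:
step_arm:
  slide:
    - [2,0.3,0]
    - [2,0.3,0]
    - [2,0.3,0]
    - [2,0.3,0]
  twist: [0,0,0,0]
  grip: [0,0,0,0]

```text
t: 13.62
tool_pos: [0.6031, -0.0977, 0.087]
orientation: [-0.078, 0.997, 0.0, 0.0]
wrist_force: [-3.6, 1.5, 5.0]
width: -0.0005
```

```bash
python3 - <<'E'
from h import *
im,d,p=cap('wrist'); a=cv2.imread('pics/w7.png'); cv2.imwrite('pics/w8.png',np.vstack([a,im[180:340,150:490].repeat(2,0).repeat(2,1)])[:600])
o=arm.observe(); print(o['t'],o['tool_pos'],o['wrist_force'])
E
```

```text
13.6667 [ 0.60345936 -0.0976793   0.08699436] [-2.09822264  1.52995215  4.69755494]
```

View pics/w8.png

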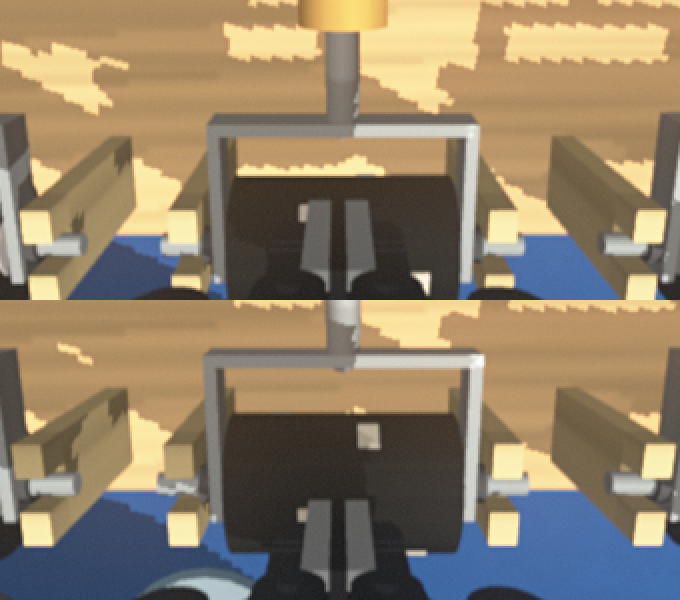

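Request:
step_arm:
  slide:
    - [1,0.2,3]
    - [0,0,3]
    - [-9,-1.4,0]
    - [-8,-1.2,0]
    - [0,0,-3]
    - [0,0,-1.5]
    - [0,0,-0.5]
    - [0,0,-0.5]
    - [0,0,-0.5]
    - [0,0,0]
  twist: [0,0,0,0,0,0,0,0,0,0]
  grip: [0,0,0,0,0,0,0,0,0,0]

```text
t: 14.5
tool_pos: [0.5864, -0.1003, 0.087]
orientation: [-0.078, 0.997, -0.0, -0.0]
wrist_force: [-2.9, -1.0, 4.2]
width: 0.0
```

Request:
step_arm:
  slide:
    - [2,0.3,0]
    - [2,0.3,0]
    - [2,0.3,0]
    - [2,0.3,0]
    - [2,0.3,0]
    - [2,0.3,0]
    - [2,0.3,0]
    - [2,0.3,0]
  twist: [0,0,0,0,0,0,0,0]
  grip: [0,0,0,0,0,0,0,0]

```text
t: 15.17
tool_pos: [0.6031, -0.0978, 0.087]
orientation: [-0.078, 0.997, 0.0, 0.0]
wrist_force: [-2.7, -0.0, 5.8]
width: 0.0002
```

Now the -y bay roller.

Request:
step_arm:
  slide:
    - [0,0,10]
    - [0,0,10]
    - [0,-30,0]
    - [0,-30,0]
    - [0,-30,0]
    - [2,-26,0]
    - [0,0,-10]
    - [0,0,-3]
    - [0,0,-1]
    - [0,0,0]
    - [0,0,0]
  twist: [0,0,0,0,0,0,0,0,0,0,0]
  grip: [0,0,0,0,0,0,0,0,0,0,0]

```text
t: 16.08
tool_pos: [0.6049, -0.2127, 0.0931]
orientation: [-0.078, 0.997, 0.0, -0.0]
wrist_force: [0.6, -0.5, 0.4]
width: 0.0002
```

Request:
step_arm:
  slide:
    - [0,0,-0.5]
    - [0,0,-0.5]
    - [0,0,0]
    - [0,0,0]
  twist: [0,0,0,0]
  grip: [0,0,0,0]

```text
t: 16.42
tool_pos: [0.6049, -0.2135, 0.0921]
orientation: [-0.078, 0.997, -0.0, 0.0]
wrist_force: [-0.3, -0.1, -0.4]
width: -0.0002
```

Request:
step_arm:
  slide:
    - [0,0,-0.5]
    - [0,0,-0.5]
    - [0,0,0]
    - [0,0,0]
  twist: [0,0,0,0]
  grip: [0,0,0,0]

```text
t: 16.75
tool_pos: [0.6047, -0.2139, 0.0908]
orientation: [-0.078, 0.997, 0.0, -0.0]
wrist_force: [0.2, -0.1, -1.1]
width: 0.0002
```

Request:
step_arm:
  slide:
    - [0,0,-0.5]
    - [0,0,0]
    - [0,0,0]
  twist: [0,0,0]
  grip: [0,0,0]

```text
t: 17.0
tool_pos: [0.6048, -0.2139, 0.0904]
orientation: [-0.078, 0.997, 0.0, -0.0]
wrist_force: [0.2, -0.3, -0.1]
width: -0.0002
```

Request:
step_arm:
  slide:
    - [0,0,-0.5]
    - [0,0,0]
    - [0,0,0]
  twist: [0,0,0]
  grip: [0,0,0]

```text
t: 17.25
tool_pos: [0.6048, -0.2139, 0.0899]
orientation: [-0.078, 0.997, 0.0, -0.0]
wrist_force: [-0.0, -0.3, 0.3]
width: -0.0001
```

Request:
step_arm:
  slide:
    - [0,0,-0.5]
    - [0,0,0]
    - [0,0,0]
  twist: [0,0,0]
  grip: [0,0,0]

```text
t: 17.5
tool_pos: [0.6048, -0.2139, 0.0894]
orientation: [-0.078, 0.997, 0.0, -0.0]
wrist_force: [-0.1, -0.1, -0.4]
width: 0.0002
```

Request:
step_arm:
  slide:
    - [0,0,-0.5]
    - [0,0,0]
    - [0,0,0]
  twist: [0,0,0]
  grip: [0,0,0]

```text
t: 17.75
tool_pos: [0.6049, -0.2139, 0.0891]
orientation: [-0.078, 0.997, 0.0, 0.0]
wrist_force: [0.0, 0.2, 0.3]
width: -0.0003
```

Request:
step_arm:
  slide:
    - [0,0,-0.5]
    - [0,0,0]
    - [0,0,0]
  twist: [0,0,0]
  grip: [0,0,0]

```text
t: 18.0
tool_pos: [0.605, -0.2139, 0.0888]
orientation: [-0.078, 0.997, -0.0, 0.0]
wrist_force: [-0.5, 1.3, 2.6]
width: 0.0001
```

Request:
step_arm:
  slide:
    - [0,0,-0.4]
    - [0,0,0]
    - [0,0,0]
  twist: [0,0,0]
  grip: [0,0,0]

```text
t: 18.25
tool_pos: [0.605, -0.214, 0.0884]
orientation: [-0.078, 0.997, -0.0, 0.0]
wrist_force: [-1.0, 0.3, 4.2]
width: -0.0
```

Request:
step_arm:
  slide:
    - [2,0.3,0]
    - [2,0.3,0]
    - [2,0.3,0]
    - [2,0.3,0]
  twist: [0,0,0,0]
  grip: [0,0,0,0]

```text
t: 18.58
tool_pos: [0.6134, -0.2126, 0.0884]
orientation: [-0.078, 0.997, -0.0, 0.0]
wrist_force: [0.8, 0.3, 6.1]
width: 0.0002
```

Request:
step_arm:
  slide:
    - [2,0.3,0]
    - [2,0.3,0]
    - [2,0.3,0]
    - [2,0.3,0]
  twist: [0,0,0,0]
  grip: [0,0,0,0]

```text
t: 18.92
tool_pos: [0.6214, -0.2114, 0.0883]
orientation: [-0.078, 0.997, -0.0, 0.0]
wrist_force: [-0.1, 1.5, 5.2]
width: 0.0002
```

Request:
step_arm:
  slide:
    - [1,0.2,3]
    - [0,0,3]
    - [-9,-1.4,0]
    - [-8,-1.2,0]
    - [0,0,-3]
    - [0,0,-1.5]
    - [0,0,-0.5]
    - [0,0,-0.5]
    - [0,0,-0.5]
    - [0,0,0]
  twist: [0,0,0,0,0,0,0,0,0,0]
  grip: [0,0,0,0,0,0,0,0,0,0]

```text
t: 19.75
tool_pos: [0.6052, -0.2138, 0.0885]
orientation: [-0.078, 0.997, -0.0, 0.0]
wrist_force: [-0.3, 0.1, 3.8]
width: -0.0001
```

```bash
python3 - <<'E'
from h import *
im,d,p=cap('wrist'); cv2.imwrite('pics/w9.png',im[180:340,150:490].repeat(2,0).repeat(2,1)[:300])
o=arm.observe(); print(o['t'],o['tool_pos'],o['wrist_force'])
E
```

```text
19.8 [ 0.6052173  -0.21379609  0.08848337] [-0.77096766  1.19754242  4.70471694]
```

Request:
step_arm:
  slide:
    - [2,0.3,0]
    - [2,0.3,0]
    - [2,0.3,0]
    - [2,0.3,0]
    - [2,0.3,0]
    - [2,0.3,0]
    - [2,0.3,0]
    - [2,0.3,0]
  twist: [0,0,0,0,0,0,0,0]
  grip: [0,0,0,0,0,0,0,0]

```text
t: 20.47
tool_pos: [0.6214, -0.2113, 0.0883]
orientation: [-0.078, 0.997, 0.0, 0.0]
wrist_force: [0.0, 2.2, 5.2]
width: 0.0
```

```bash
python3 - <<'E'
from h import *
im,d,p=cap('wrist'); a=cv2.imread('pics/w9.png'); cv2.imwrite('pics/w10.png',np.vstack([a,im[180:340,150:490].repeat(2,0).repeat(2,1)])[:600])
o=arm.observe(); print(o['t'],o['tool_pos'],o['wrist_force'])
E
```

```text
20.5167 [ 0.62177053 -0.21127379  0.0883245 ] [0.26650162 1.87217064 4.27671099]
```

View pics/w10.png

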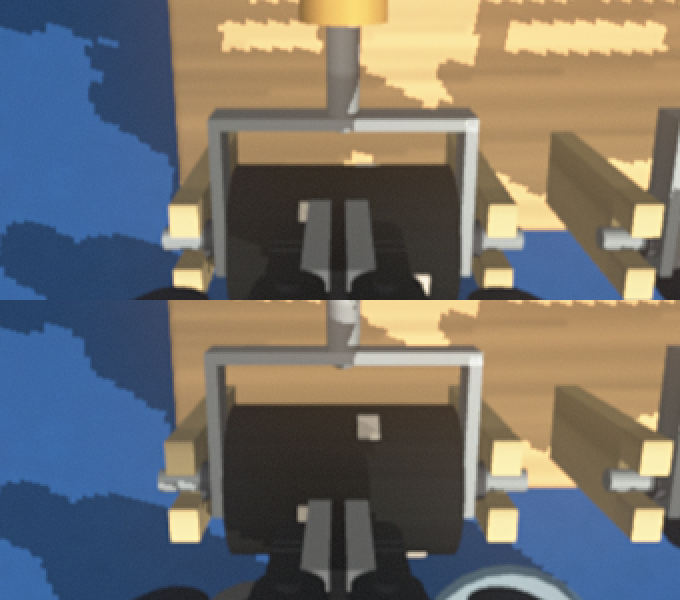

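This one is free too (fx about 0). It is the largest roller, so I'll give it a third stroke for margin before lifting off.

Request:
step_arm:
  slide:
    - [1,0.2,3]
    - [0,0,3]
    - [-9,-1.4,0]
    - [-8,-1.2,0]
    - [0,0,-3]
    - [0,0,-1.5]
    - [0,0,-0.5]
    - [0,0,-0.5]
    - [0,0,-0.5]
    - [0,0,0]
  twist: [0,0,0,0,0,0,0,0,0,0]
  grip: [0,0,0,0,0,0,0,0,0,0]

```text
t: 21.35
tool_pos: [0.6052, -0.2139, 0.0885]
orientation: [-0.078, 0.997, -0.0, 0.0]
wrist_force: [-0.6, 0.8, 4.4]
width: -0.0002
```

Request:
step_arm:
  slide:
    - [2,0.3,0]
    - [2,0.3,0]
    - [2,0.3,0]
    - [2,0.3,0]
    - [2,0.3,0]
    - [2,0.3,0]
    - [2,0.3,0]
    - [2,0.3,0]
    - [0,0,10]
    - [0,0,20]
    - [0,0,30]
  twist: [0,0,0,0,0,0,0,0,0,0,0]
  grip: [0,0,0,0,0,0,0,0,0,0,0]

```text
t: 22.27
tool_pos: [0.6187, -0.2106, 0.1453]
orientation: [-0.078, 0.997, 0.002, -0.003]
wrist_force: [0.4, 0.4, -1.0]
width: -0.0001
```

Request:
step_arm:
  slide:
    - [-25,25,0]
    - [-25,25,0]
    - [-25,25,0]
    - [-25,26,0]
    - [0,0,0]
    - [0,0,0]
    - [0,0,0]
  twist: [0,0,0,0,0,0,0]
  grip: [70,70,70,70,70,70,70]

```text
t: 22.85
tool_pos: [0.5215, -0.1108, 0.1486]
orientation: [-0.078, 0.997, -0.0, 0.001]
wrist_force: [0.9, 0.1, -0.6]
width: 0.0702
```

```bash
python3 - <<'E'
from h import *
im,d,p=cap('wrist'); cv2.imwrite('pics/w11.png',im)
o=arm.observe(); print(o['t'],o['tool_pos'],o['width'])
P=cloud(d,p).reshape(-1,3); hsv=cv2.cvtColor(im,cv2.COLOR_BGR2HSV).reshape(-1,3)
L=(P[:,:2]-[.5215,-.1104])@np.array([[.988,-.1547],[.1547,.988]])
s=(d.ravel()>.05)&(hsv[:,1]>100)&(hsv[:,0]<20)&(P[:,2]>.075)&(P[:,2]<.1)&(abs(L[:,1])<.02)&(L[:,0]>-.06)&(L[:,0]<.02)
from scipy.optimize import least_squares
q=P[s];l=L[s];r=least_squares(lambda x:np.hypot(l[:,1]-x[0]-x[2]*l[:,0],q[:,2]-x[1])-.012,[0,.078,0],loss='soft_l1',f_scale=.001)
print(s.sum(),r.x.round(4),l[:,0].min(),l[:,0].max())
E
```

```text
22.9 [ 0.5219869  -0.11126052  0.14852813] 0.07035038690368799
4015 [0.0008 0.0787 0.005 ] -0.05979835016240135 0.018604190166560595
```

View pics/w11.png

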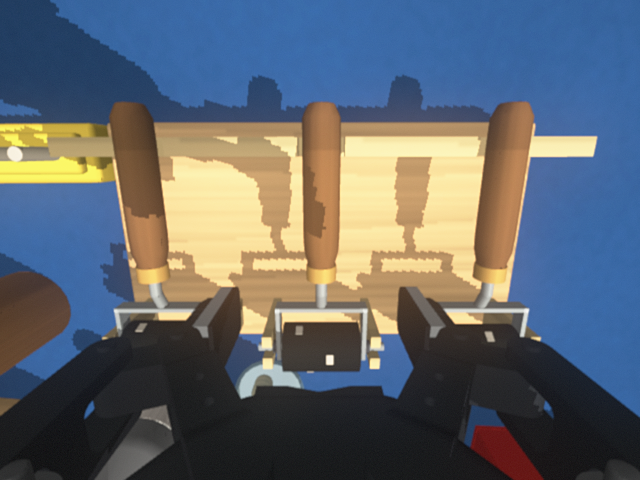

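The middle handle sits at column 321, centred between the open fingers, which have clear space on both sides. I'll go down and grip.

Request:
step_arm:
  slide:
    - [0,1,-30]
    - [0,0,-30]
    - [0,0,-20]
    - [0,0,-8]
    - [0,0,0]
    - [0,0,0]
  twist: [0,0,0,0,0,0]
  grip: [70,70,70,70,70,70]

```text
t: 23.4
tool_pos: [0.5215, -0.1102, 0.0602]
orientation: [-0.077, 0.997, 0.0, -0.0]
wrist_force: [-0.1, -0.6, 0.0]
width: 0.0702
```

Request:
step_arm:
  slide:
    - [0,0,0]
    - [0,0,0]
    - [0,0,0]
    - [0,0,0]
    - [0,0,0]
    - [0,0,0]
    - [0,0,0]
    - [0,0,0]
  twist: [0,0,0,0,0,0,0,0]
  grip: [50,40,32,26,20,20,20,20]
  newtons: 35

```text
t: 24.07
tool_pos: [0.5215, -0.1098, 0.061]
orientation: [-0.078, 0.997, -0.0, 0.001]
wrist_force: [-0.6, -0.1, 6.2]
width: 0.0228
```

Request:
step_arm:
  slide:
    - [0,0,2]
    - [0,0,4]
    - [0,0,6]
    - [0,0,8]
    - [0,0,10]
    - [0,0,15]
    - [0,0,20]
    - [0,0,20]
    - [0,0,20]
    - [0,0,15]
    - [0,0,0]
    - [0,0,0]
  twist: [0,0,0,0,0,0,0,0,0,0,0,0]
  grip: [20,20,20,20,20,20,20,20,20,20,20,20]

```text
t: 25.07
tool_pos: [0.5215, -0.1097, 0.1812]
orientation: [-0.078, 0.997, -0.001, 0.001]
wrist_force: [-0.8, 0.7, -1.5]
width: 0.0228
```

```bash
python3 - <<'E'
from h import *
im,d,p=cap('wrist'); cv2.imwrite('pics/w12.png',im); np.savez('w12.npz',d=d,P=cloud(d,p),im=im)
o=arm.observe(); print(o['t'],o['tool_pos'],o['width'],o['wrist_force'],o['wrist_torque'])
im,d,p=cap('top'); cv2.imwrite('pics/t12.png',im); np.savez('t12.npz',d=d,P=cloud(d,p),im=im)
im,d,p=cap('scene'); cv2.imwrite('pics/s12.png',im)
E
```

```text
25.1167 [ 0.52068327 -0.10944072  0.18001488] 0.02280579158005365 [-0.77252963 -0.78747597 -1.80223893] [-0.01982429  0.11324233 -0.01707342]
```

View pics/w12.png

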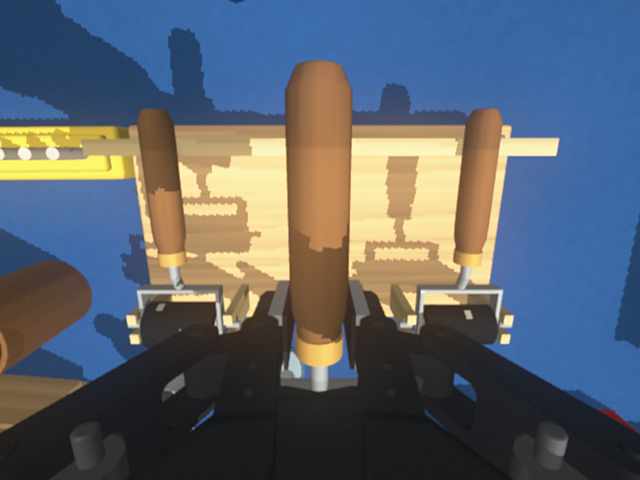

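View pics/s12.png

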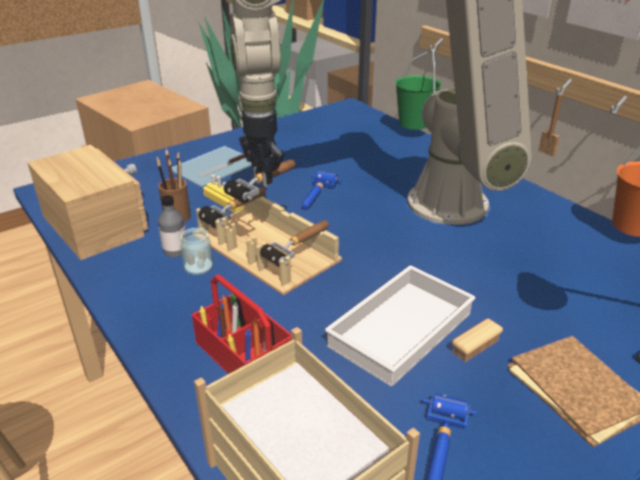

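The middle roller is lifted, and both neighbours are still seated at about (175,320) and (465,320) in the wrist view. Next I'll measure the tilt of the held handle and the tray pose.

```bash
python3 - <<'E'
from h import *
z=np.load('w12.npz');P=z['P'];hsv=cv2.cvtColor(z['im'],cv2.COLOR_BGR2HSV)
m=(hsv[...,0]<20)&(hsv[...,1]>100)&(P[...,2]>.17)&(P[...,2]<.24); m[:,:280]=0;m[:,360:]=0
for v in range(80,340,40):
    q=P[v,302:338]; q=q[m[v,302:338]]
    if len(q): i=q[:,2].argmax(); print(v,q.mean(0).round(4),np.percentile(q[:,2],90).round(4))
for f in ['top0','t12']:
    z=np.load(f+'.npz');P=z['P'].reshape(-1,3);hsv=cv2.cvtColor(z['im'],cv2.COLOR_BGR2HSV).reshape(-1,3)
    s=(hsv[:,1]<70)&(hsv[:,2]>90)&(P[:,1]>.2)&(P[:,1]<.43)&(P[:,0]>.27)&(P[:,0]<.63)&(P[:,2]>.0425)&(P[:,2]<.053)
    img=s.reshape(480,640)
    n,l,st,c=cv2.connectedComponentsWithStats(img.astype(np.uint8)); i=1+st[1:,4].argmax(); q=P[l.ravel()==i]
    print(f,len(q),cv2.minAreaRect(q[:,:2].astype(np.float32)),cv2.boxPoints(cv2.minAreaRect(q[:,:2].astype(np.float32))).round(3).tolist())
    s=(hsv[:,1]<60)&(P[:,1]>.2)&(P[:,1]<.43)&(P[:,0]>.27)&(P[:,0]<.63)&(P[:,2]<.012)&(P[:,2]>-.005)&(hsv[:,2]>150); print('floor',P[s].mean(0))
E
```

```text
80 [ 0.4353 -0.1231  0.2104] 0.2115
120 [ 0.4472 -0.1213  0.2111] 0.212
160 [ 0.4596 -0.1193  0.2111] 0.212
200 [ 0.4729 -0.1172  0.2111] 0.2122
240 [ 0.487  -0.1151  0.2109] 0.2117
280 [ 0.5022 -0.1126  0.2106] 0.2118
320 [ 0.5187 -0.11    0.21  ] 0.2109
top0 1077 ((0.45516902208328247, 0.3116917312145233), (0.2888014614582062, 0.16930796205997467), 11.856091499328613) [[0.29600000381469727, 0.36500000953674316], [0.3310000002384186, 0.19900000095367432], [0.6140000224113464, 0.2590000033378601], [0.5789999961853027, 0.42399999499320984]]
floor [0.45335325 0.31449356 0.00409979]
t12 1069 ((0.4551686644554138, 0.31161344051361084), (0.2887643575668335, 0.16932614147663116), 11.848289489746094) [[0.29600000381469727, 0.36500000953674316], [0.3310000002384186, 0.19900000095367432], [0.6140000224113464, 0.257999986410141], [0.5789999961853027, 0.42399999499320984]]
floor [0.45299279 0.31423121 0.00408984]
```

Request:
step_arm:
  slide:
    - [-2,10,0]
    - [-4,20,0]
    - [-4,25,0]
    - [-4,25,0]
    - [-4,25,0]
    - [-4,25,0]
    - [-4,25,0]
    - [-4,25,0]
    - [-4,25,0]
    - [-4,25,0]
    - [-4,25,0]
    - [-4,25,0]
    - [-4,25,0]
    - [-4,25,0]
    - [-4,25,0]
    - [-4,25,0]
    - [-4,25,0]
    - [-4,20,0]
    - [-2,0,0]
    - [0,0,0]
  twist: [0,0,0.5,0.5,0.5,0.5,0.5,0.4,0,0,0,0,0,0,0,0,0,0,0,0]
  grip: [20,20,20,20,20,20,20,20,20,20,20,20,20,20,20,20,20,20,20,20]

```text
t: 26.88
tool_pos: [0.447, 0.3164, 0.1789]
orientation: [-0.104, 0.995, -0.0, -0.001]
wrist_force: [-0.3, -0.2, -1.6]
width: 0.0227
```

Request:
step_arm:
  slide:
    - [0,0,0]
    - [0,0,-10]
    - [0,0,-20]
    - [0,0,-20]
    - [0,0,-20]
    - [0,0,-20]
    - [0,0,-10]
    - [0,0,0]
    - [0,0,0]
  twist: [0,0,0,0,0,0,0,0,0]
  grip: [20,20,20,20,20,20,20,20,20]

```text
t: 27.63
tool_pos: [0.4486, 0.3147, 0.0796]
orientation: [-0.102, 0.995, -0.0, -0.001]
wrist_force: [1.0, -0.0, -2.1]
width: 0.0228
```

```bash
python3 - <<'E'
from h import *
im,d,p=cap('wrist'); cv2.imwrite('pics/w13.png',im)
o=arm.observe(); print(o['t'],o['tool_pos'],o['width'],o['wrist_force'],R.from_quat(o['orientation']).as_matrix()[:2,0])
im,d,p=cap('scene'); cv2.imwrite('pics/s13.png',im[200:440,260:560].repeat(2,0).repeat(2,1))
E
```

```text
27.6833 [0.44934052 0.31527596 0.08055512] 0.023057829677960995 [ 0.72413067 -0.11128181 -2.11625772] [-0.97899915 -0.20386346]
```

View pics/w13.png

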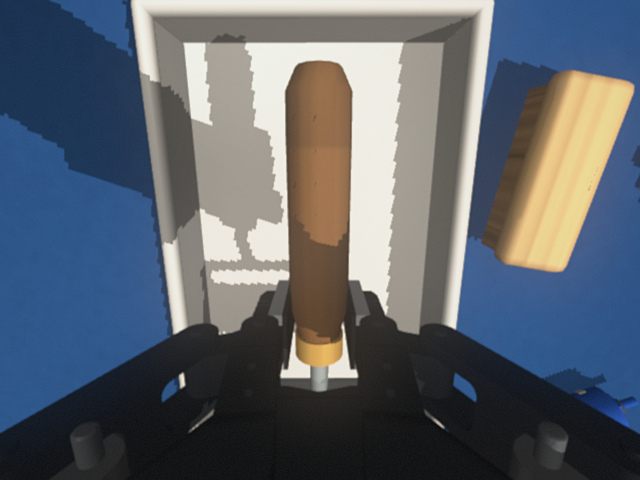

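View pics/s13.png

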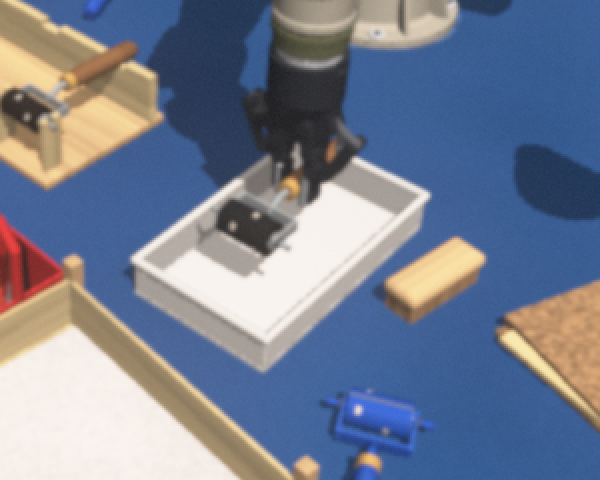

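The roller hangs over the tray and well inside its walls. I'll lower it.

Request:
step_arm:
  slide:
    - [2,-1,-10]
    - [2,-1,-15]
    - [0,0,-15]
    - [0,0,-10]
    - [0,0,-6]
    - [0,0,-4]
    - [0,0,0]
    - [0,0,0]
  twist: [0,0,0,0,0,0,0,0]
  grip: [20,20,20,20,20,20,20,20]

```text
t: 28.4
tool_pos: [0.4531, 0.3137, 0.0203]
orientation: [-0.103, 0.995, 0.0, 0.0]
wrist_force: [-0.3, 0.1, -2.7]
width: 0.0228
```

Request:
step_arm:
  slide:
    - [0,0,-1]
    - [0,0,-1]
    - [0,0,-1]
    - [0,0,-1]
    - [0,0,-1]
    - [0,0,0]
  twist: [0,0,0,0,0,0]
  grip: [20,20,20,20,20,20]

```text
t: 28.9
tool_pos: [0.4527, 0.3135, 0.0149]
orientation: [-0.103, 0.995, 0.0, -0.0]
wrist_force: [0.6, 0.0, -1.7]
width: 0.0227
```

Request:
step_arm:
  slide:
    - [0,0,-1]
    - [0,0,-1]
    - [0,0,0]
  twist: [0,0,0]
  grip: [20,20,20]

```text
t: 29.15
tool_pos: [0.4527, 0.3135, 0.013]
orientation: [-0.103, 0.995, 0.0, -0.0]
wrist_force: [-1.6, 0.2, -0.2]
width: 0.0228
```

Request:
step_arm:
  slide:
    - [0,0,-0.5]
    - [0,0,-0.5]
    - [0,0,0]
  twist: [0,0,0]
  grip: [20,20,20]
  newtons: 20

```text
t: 29.4
tool_pos: [0.4526, 0.3135, 0.0121]
orientation: [-0.103, 0.995, 0.0, -0.0]
wrist_force: [-1.4, -0.4, -0.1]
width: 0.0225
```

Request:
step_arm:
  slide:
    - [0,0,-0.5]
    - [0,0,-0.5]
    - [0,0,0]
  twist: [0,0,0]
  grip: [20,20,20]

```text
t: 29.65
tool_pos: [0.4526, 0.3135, 0.0111]
orientation: [-0.103, 0.995, 0.0, -0.0]
wrist_force: [-3.3, -1.1, 2.6]
width: 0.0227
```

Contact with the floor is gentle (about 4 N). The handle pivots in the pads, so I'll keep lowering so the tail comes down too.

Request:
step_arm:
  slide:
    - [0,0,-0.5]
    - [0,0,-0.5]
    - [0,0,0]
  twist: [0,0,0]
  grip: [20,20,20]

```text
t: 29.9
tool_pos: [0.4528, 0.3136, 0.0101]
orientation: [-0.103, 0.995, 0.0, 0.0]
wrist_force: [-3.7, -1.3, 3.2]
width: 0.0221
```

Request:
step_arm:
  slide:
    - [0,0,-0.5]
    - [0,0,-0.5]
    - [0,0,0]
  twist: [0,0,0]
  grip: [20,20,20]

```text
t: 30.15
tool_pos: [0.453, 0.3136, 0.0091]
orientation: [-0.103, 0.995, 0.0, 0.0]
wrist_force: [-2.8, -1.4, 3.7]
width: 0.0228
```

```bash
python3 - <<'E'
from h import *
im,d,p=cap('wrist'); cv2.imwrite('pics/w14.png',im)
P=cloud(d,p)
for v in range(80,330,40): print(v,P[v,310:330].mean(0).round(4))
o=arm.observe(); print(o['t'],o['tool_pos'],o['width'],o['wrist_force'])
E
```

```text
80 [0.3668 0.2956 0.0336]
120 [0.3791 0.2982 0.0351]
160 [0.3918 0.3009 0.0358]
200 [0.4052 0.3037 0.0366]
240 [0.4193 0.3066 0.0373]
280 [0.4343 0.3097 0.0376]
320 [0.4502 0.3131 0.0379]
30.2 [0.45297717 0.31363421 0.00907689] 0.02288967629984638 [-3.3015205  -0.25355435  3.63725465]
```

Request:
step_arm:
  slide:
    - [0,0,-0.5]
    - [0,0,-0.5]
    - [0,0,0]
  twist: [0,0,0]
  grip: [20,20,20]

```text
t: 30.45
tool_pos: [0.4529, 0.3136, 0.008]
orientation: [-0.103, 0.995, 0.0, 0.0]
wrist_force: [-2.2, 0.2, 4.4]
width: 0.0226
```

Request:
step_arm:
  slide:
    - [0,0,-0.5]
    - [0,0,-0.5]
    - [0,0,0]
  twist: [0,0,0]
  grip: [20,20,20]

```text
t: 30.7
tool_pos: [0.4528, 0.3136, 0.0069]
orientation: [-0.103, 0.995, 0.0, -0.0]
wrist_force: [-3.7, -0.2, 4.9]
width: 0.0229
```

Request:
step_arm:
  slide:
    - [0,0,0]
    - [0,0,0]
    - [0,0,0]
    - [0,0,0]
    - [0,0,0]
    - [0,0,0]
    - [0,0,0]
    - [0,0,0]
  twist: [0,0,0,0,0,0,0,0]
  grip: [23,24,25,26,28,32,38,46]

```text
t: 31.37
tool_pos: [0.4529, 0.3135, 0.007]
orientation: [-0.103, 0.995, 0.0, 0.0]
wrist_force: [-1.0, -0.7, -0.1]
width: 0.0456
```

```bash
python3 - <<'E'
from h import *
im,d,p=cap('wrist'); cv2.imwrite('pics/w15.png',im)
P=cloud(d,p)
for v in range(80,330,40): print(v,P[v,310:330].mean(0).round(4))
o=arm.observe(); print(o['t'],o['tool_pos'],o['width'],o['wrist_force'])
E
```

```text
80 [0.3659 0.2954 0.0276]
120 [0.3787 0.2981 0.0303]
160 [0.3918 0.3008 0.0314]
200 [0.4054 0.3036 0.0323]
240 [0.4196 0.3066 0.0336]
280 [0.4345 0.3097 0.0348]
320 [0.4503 0.313  0.0356]
31.4167 [0.45287056 0.31351316 0.00701933] 0.04629239043588042 [-0.91668771 -0.04273019  0.47544977]
```

View pics/w15.png

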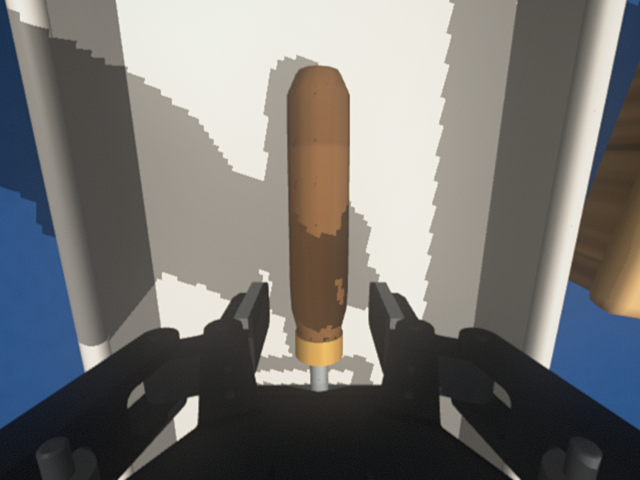

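The roller is released and lying on the tray floor, with the handle between the open fingers. I'll retreat straight up.

Request:
step_arm:
  slide:
    - [0,0,5]
    - [0,0,15]
    - [0,0,25]
    - [0,0,30]
    - [0,0,30]
    - [0,0,35]
    - [0,0,35]
    - [0,0,35]
    - [-15,0,35]
    - [-25,0,15]
    - [-25,0,0]
    - [-25,0,0]
    - [0,0,0]
    - [0,0,0]
  twist: [0,0,0,0,0,0,0,0,0,0,0,0,0,0]
  grip: [46,46,46,46,46,46,46,46,46,46,46,46,46,46]

```text
t: 32.58
tool_pos: [0.3619, 0.3136, 0.268]
orientation: [-0.104, 0.995, 0.0, 0.001]
wrist_force: [0.6, -0.1, 0.1]
width: 0.0459
```

```bash
python3 - <<'E'
from h import *
o=arm.observe(); print(o['t'],o['tool_pos'],o['wrist_force'])
im,d,p=cap('scene'); cv2.imwrite('pics/s16.png',im); P=cloud(d,p)
hsv=cv2.cvtColor(im,cv2.COLOR_BGR2HSV)
c=np.array([.4535,.313]);a=np.radians(11.85);M=np.array([[np.cos(a),-np.sin(a)],[np.sin(a),np.cos(a)]])
L=(P[...,:2]-c)@M
ins=(abs(L[...,0])<.135)&(abs(L[...,1])<.072)&(P[...,2]>.011)
for n,m in [('black',ins&(hsv[...,2]<70)),('handle',ins&(hsv[...,0]<18)&(hsv[...,1]>110))]:
    l=L[m];z=P[...,2][m]; print(n,m.sum(),l.min(0).round(3),l.max(0).round(3),z.max().round(3))
im,d,p=cap('wrist'); cv2.imwrite('pics/w16.png',im)
E
```

```text
32.5833 [0.36186162 0.31361334 0.2679635 ] [ 0.56095405 -0.09113817  0.09928953]
black 3296 [-0.106 -0.047] [0.094 0.072] 0.574
handle 252 [-0.085 -0.003] [0.018 0.012] 0.039
```

View pics/s16.png

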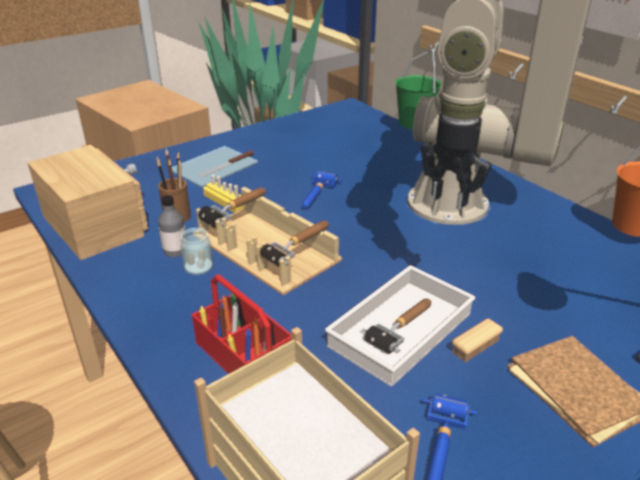

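View pics/w16.png

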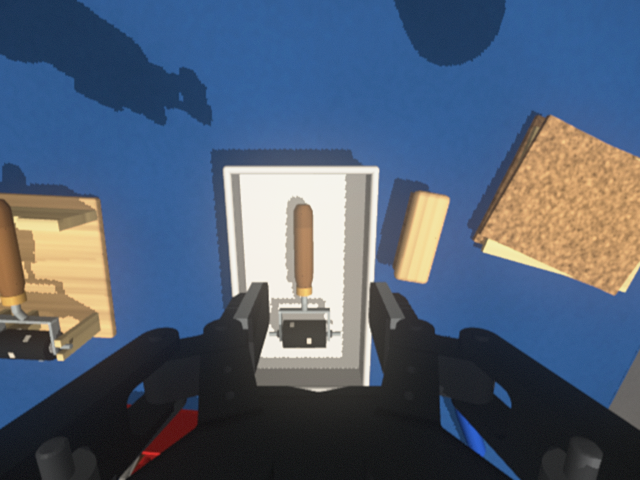

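The roller lies inside the tray at (385,335) in the scene view, and the two good ones are in the rack. One last displacement check from above, then I'll hand in.

```bash
python3 - <<'E'
from h import *
im,d,p=cap('top'); a=cv2.imread('pics/top0.png'); cv2.imwrite('pics/t17.png',im)
for n,(x0,y0,x1,y1) in dict(right=(415,155,470,245),left=(325,175,375,265),jarbottle=(385,115,460,162),cup=(480,135,528,180),caddy=(238,90,322,150),chalk=(466,203,530,234),brush=(172,252,196,302)).items():
    g=lambda i:cv2.cvtColor(i[y0:y1,x0:x1],cv2.COLOR_BGR2GRAY).astype(np.float32)
    print(n,np.round(cv2.phaseCorrelate(g(a),g(im)),2))
o=arm.observe(); print(o['wrist_force'],o['qvel'].round(4)); print(arm.job_done())
E
```

```text
Traceback (most recent call last):
ValueError: setting an array element with a sequence. The requested array has an inhomogeneous shape after 1 dimensions. The detected shape was (2,) + inhomogeneous part.
```

```bash
python3 - <<'E'
from h import *
im=cv2.imread('pics/t17.png'); a=cv2.imread('pics/top0.png')
for n,(x0,y0,x1,y1) in dict(right=(415,155,470,245),left=(325,175,375,265),jarbottle=(385,115,460,162),cup=(480,135,528,180),caddy=(238,90,322,150),chalk=(466,203,530,234),brush=(172,252,196,302)).items():
    g=lambda i:cv2.cvtColor(i[y0:y1,x0:x1],cv2.COLOR_BGR2GRAY).astype(np.float32)
    s,r=cv2.phaseCorrelate(g(a),g(im)); print(n,np.round(s,2),round(r,2))
o=arm.observe(); print(o['wrist_force'],o['qvel'].round(4)); print(arm.job_done())
E
```

```text
right [ 0.04 -0.15] 0.83
left [ 0.   -0.12] 0.73
jarbottle [ 0.44 -0.01] 1.02
cup [-0.06  0.51] 0.97
caddy [0.05 0.01] 0.97
chalk [-0.01 -0.01] 0.97
brush [-19.26   0.44] 0.02
[ 0.09385746 -0.01654731  0.15823385] [-0.0055  0.0107  0.0036  0.0022  0.0025 -0.0008]
the job is handed in; nothing more can be done
None
```

The dragging roller was the one in the middle bay. It is now in the wash tray, and I handed the job in at about 33 s of the 72 s allowed. No verdict was reported.

- **Feeling for the drag:** I stroked each roller two or three times in +x at about 4–6 N. The middle one resisted with about 3 N along the stroke. The two outer ones showed about 0 N. From the marks on the rubber and the stroke lengths, I estimate each turned more than 1.3 rad. I could not read the joint angles directly.
- **Lift and placing:** I lifted the middle roller by its handle and lowered it until it touched the tray floor at about 5 N. I let the tail pivot down before releasing and then backed off upwards. The last pictures show it wholly inside the tray, with its highest handle point at about 39 mm. The wrist force read about 0, so the robot was touching nothing.
- **Other objects:** Comparing top-camera pictures from before and after, the two good rollers, jar, ink bottle, pencil cup, caddy and chalk holder moved by half a pixel or less (about 1 mm).
- **Check that failed:** The same comparison gave no valid match for the scrub brush (match quality 0.02). I did not find out why, but the arm or its shadow may have covered the brush in that view. In the scene pictures the brush appears at the same place before and after, about (477,339).

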